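# Find the heavy side of a sanding wheel and hold it down

## Task

The sanding wheel on this switched-off bench sander is out of balance. Turn it by hand and find its heavy side by feel, letting go to see which way it falls: the bearing seals drag, so it always stops somewhat short, on whichever side it comes from. Then turn the heavy side straight down and finish holding it there, the wheel's rim gripped and still so that I can mark it, with the other things on the bench left where they are.

Things in the scene. Friction and masses are not known exactly. Their poses are not given: they have to be found in the camera images.
- wheel_centre (a point): Centre of the sanding wheel, 150 mm above the bench: brown abrasive tread, dark rubber faces, 150 mm diameter, 40 mm wide. y axis = the level spindle, towards the motor. x and z turn with the wheel; z points to the one pale slanting seam across the tread. The heavy side lies at an unknown angle from the seam, new each time. Turns endlessly both ways; 1 to 4 N at the rim turn it.
- bearing (a point): End of the bearing nose beside the wheel, on the spindle axis. Its seals drag: let go, the wheel stays put while its heavy side is within 18 to 36 degrees (same angle at top and bottom, unknown) of straight up or down; from elsewhere the heavy side sinks in about 3 s without swinging and stops that angle short of straight down, the same from either side, so the middle of the two stops is true.
- machine: Grey bench sander, fixed to the bench; origin on the bench under the wheel's centre, y along the spindle to the motor. The upper rim is clear to grip over its 40 mm width, 35 mm deep. Flanges: 30 mm radius, 7 mm proud; nut and shaft end reach y -45 mm. Nose, 68 mm diameter, starts at y 69 mm; motor, 156 mm diameter, at y 130 mm. Dust tray under the wheel: 230 x 100 mm, 55 mm high.
- insole_centre (a point): Bystander: centre (within 10 mm) of a blue foam insole blank lying flat, 230 mm long, 83 mm wide, 14 mm thick. x along its length, to the toe.
- stick_centre (a point): Bystander: centre of a tan rubber belt-cleaning stick, 200 mm x 38 mm x 38 mm, lying on the bench. x along its length.
- tin_centre (a point): Bystander: centre of a metal glue tin with a plain paper band, 83 mm in diameter, 108 mm high, standing.

How it is judged:
By the outcome, as a careful person would: the job done as asked, in the order asked, and still so for the second after the job is handed in, while the arm keeps its last pose, push and grip.
It also fails if it takes over 72 s, if anything falls off the work surface, if the arm or the gripper's body presses on something with over 40 N, if the wrist force passes 120 N, or if a joint passes its speed limit or range.

## Robot

A 6-joint arm with a two-finger parallel gripper is mounted at the origin on the work surface. World frame = base frame: x ahead of the robot, y to its left, z up, the work surface at z = 0. Lengths are in m, angles in rad, forces in N, time in s.
With the tool pointing down it reaches from about 0.225 to 0.875 m from the base axis. Payload 3.4 kg.
Tool frame: the origin (TCP) lies on the centre line of the jaws, within the pads' length; the fingertips stand 19 mm ahead of it and the grasp point (between the pads) is the TCP; z points along the fingers, y is the direction in which the jaws open and shut (so a half turn about z gives the same grasp; the last joint's range is limited). The gripper opens to 85 mm and grips with 20 to 120 N. Pads are 22 mm wide; open, the fingers measure 114 mm over their backs; the gripper's body (76 mm by 85 mm) begins 54 mm behind the grasp point. The pads swing forward as they close: fully open they stand 13 mm farther back than shut.
Start: joints at [-1.465, 0.276, 1.505, -0, 1.361, -0.121], TCP at [0.129, -0.56, 0.25] pointing down, gripper open.
Joint ranges: [-2.89, 2.89], [-0.75, 2.08], [0.22, 2.7], [-1.18, 4.32], [0.11, 2.71], [-2.7, 2.7]. Speed limits (rad/s): [2.57, 2.57, 3.14, 3.14, 3.14, 3.14].

## Interface

Orientations are given as a unit quaternion [w, x, y, z].
In Python, from rig import monitor, eyes, manip, models gives the robot as it stands.
- The arm moves only by the tool send_rows, never from a script. Its argument "deltas" is a list of rows, each an object with "dp": the shift along the world's x, y, z each as a share of 0.12 m, from -1 to 1, a list of three; "rotation": the turn, a rotation vector about the world's x, y, z each as a share of 0.5 rad, from -1 to 1, a list of three. In form: [{"dp": [dx, dy, dz], "rotation": [rx, ry, rz]}, ...]. A call has 1 to 12 rows; each row is the pose to reach, as a shift and turn from the pose commanded when the call began; what a row does not reach only later rows make up. A row lasts 1/12 s, in which the tool goes at most 41.7 mm and 7.16 degrees, less where a joint would pass 70% of its speed; a pose out of reach is approached as far as the arm can. A call with a number of a shift or a turn outside -1 to 1 is refused whole. A call with a gripper value outside its range is refused whole. "fingers" is the closure, from -1 (fully open) to 1 (shut), set as the call begins (left out, the last holds). The fingers move at their own pace and stop on an object; "grip_force" is the grip in N (left out, the last holds). Time passes only in rows, so rows that repeat a pose let the fingers close. It gives the time, the measured TCP pose, the force and the opening at its end, in the units of the state.
- monitor.get_state(): the state, without advancing time (a new reading comes with each control period).
- eyes.get_image(name): name is "side" or "top" or "wrist"; returns a dict with "color" (480x640x3 uint8, red, green, blue), "depth" (480x640 float32, m along the optical axis (not along the pixel's ray), 0 where there is no reading), "mtx" (3x3 intrinsics, pixels), "rvec" (rotation vector, rad) and "tvec" (3), from world to camera coordinates, as OpenCV has them. Camera axes: x right, y down, z forward; pixel columns grow to the right and rows downward; lengths in m; the calibration is good to about 2 mm. A picture is of the moment at which its call begins.
- manip.sign_off(): hands the job in, once; it reports no verdict.
Trained networks look in a picture, given as the dict that the camera call returned (one of the last four; its "shot" number tells which), for a name from the list of things; names that differ only in an ending like _2 or _b are one class to them, and where a whole thing is asked for, a point or a joint stands for the part that bears it (a point fixed in the world has none). Each returns a list of dicts, best first, with "score" (0 to 1); they miss things now and then, are a little off and sometimes report something else, mostly with a low value. They report only what shows in the picture. A call takes as long as a camera call.
- models.find_in(name, picture): "box" ([left, top, right, bottom] in pixels, round what is visible of it).
The state is a dict: "clock": time; "qpos": joint angles; "qd": joint speeds; "effort": joint torques, N m; "position": TCP position; "ee_rot": TCP orientation; "contact_force": force on the tool from outside, world axes, zero at the start; "moment": the same for the moment, N m; "width": finger opening in m.
Only numpy, scipy, OpenCV 4.12 (cv2) and the standard library are available. Lean on these libraries where they do the work, as an engineer would, in place of code of your own. Each camera call takes 0.05 s, during which the arm holds its last target.

## Working session

There is one attempt and no reset: what is moved stays moved. The work goes in short steps, Python scripts to look and compute and a tool call to move; the robot and the scene stay as the last step left them, time stands still between calls to the robot, and variables do not carry over. Pictures are saved under pics/ and viewed, and the job is handed in when it is done.

Besides the shell and the picture viewer there is one more tool, called after ">>>" as a command line: name --argument value ..., lists and objects as JSON in quotes. send_rows: Moves the arm, as the interface text tells. Its arguments: {"type":"object","properties":{"deltas":{"type":"array","items":{"type":"object","properties":{"dp":{"type":"array","items":{"type":"number"}},"rotation":{"type":"array","items":{"type":"number"}}}}},"fingers":{"type":"number"},"grip_force":{"type":"number"}},"required":["deltas"]}

```bash
mkdir -p pics; ls; cat > h.py <<'E'
import numpy as np, cv2
from rig import monitor, eyes, manip, models
def shot(name,fn=None):
    p=eyes.get_image(name)
    if fn: cv2.imwrite('pics/'+fn,p['color'][:,:,::-1])
    return p
def world(p,u,v,d=None):
    K=np.array(p['mtx']);R=cv2.Rodrigues(np.array(p['rvec'],float))[0];t=np.array(p['tvec'],float).ravel()
    if d is None: d=p['depth'][int(v),int(u)]
    c=np.linalg.inv(K)@np.array([u,v,1.0])*d
    return R.T@(c-t)
def cloud(p):
    K=np.array(p['mtx']);R=cv2.Rodrigues(np.array(p['rvec'],float))[0];t=np.array(p['tvec'],float).ravel()
    v,u=np.mgrid[0:480,0:640];d=p['depth']
    c=np.stack([(u-K[0,2])/K[0,0]*d,(v-K[1,2])/K[1,1]*d,d],-1)
    return (c-t)@R
def proj(p,X):
    return cv2.projectPoints(np.atleast_2d(np.array(X,float)),np.array(p['rvec'],float),np.array(p['tvec'],float),np.array(p['mtx'],float),None)[0].reshape(-1,2)
E
python3 - <<'E'
from h import *
s=monitor.get_state(); print(s)
ims=[]
for n in ['side','top','wrist']:
    p=shot(n,f'{n}0.png')
    R=cv2.Rodrigues(np.array(p['rvec'],float))[0]
    print(n,'campos',(-R.T@np.array(p['tvec']).ravel()).round(3),'dir',R[2].round(3))
    for k in ['wheel_centre','bearing','machine','insole_centre','stick_centre','tin_centre']:
        print(k,[(np.round(r['box']),round(r['score'],2)) for r in models.find_in(k,p)[:2]])
print(monitor.get_state()['clock'])
E
```

```text
pics
{'clock': 0.0, 'qpos': array([-1.46500216e+00,  2.76578229e-01,  1.50614491e+00, -9.45716767e-06,
        1.36069562e+00, -1.21022849e-01]), 'qd': array([ 0.00129924, -0.00179545,  0.00027446, -0.00130639,  0.00031426,
       -0.0010871 ]), 'effort': array([ 1.05314706e-03, -4.16774333e+01, -2.45803142e+01, -3.35227833e-04,
        1.05753084e-02, -5.31011480e-06]), 'position': array([ 0.12922995, -0.55977599,  0.24944455]), 'ee_rot': array([-9.13060129e-04,  9.93575618e-01,  1.13166501e-01,  2.32865126e-06]), 'contact_force': array([ 0.72800175, -0.09133973, -0.25657232]), 'moment': array([ 0.05615972, -0.04614752,  0.02144215]), 'width': 0.08529222420730787}
side campos [ 0.531 -0.682  0.708] dir [-0.011  0.648 -0.761]
wheel_centre [(array([259., 156., 348., 238.]), 0.87), (array([307., 361., 440., 464.]), 0.23)]
bearing [(array([244.,  51., 386., 275.]), 0.58)]
machine [(array([248.,  51., 383., 273.]), 0.62)]
insole_centre [(array([308., 364., 442., 462.]), 0.68)]
stick_centre [(array([193., 337., 282., 458.]), 0.94)]
tin_centre [(array([391., 250., 448., 323.]), 0.56)]
top campos [ 0.353 -0.163  1.168] dir [ 0.152 -0.006 -0.988]
wheel_centre [(array([263., 200., 306., 295.]), 0.69)]
bearing [(array([ 25., 177., 318., 349.]), 0.89)]
machine [(array([ 27., 180., 321., 347.]), 0.76)]
insole_centre [(array([407., 141., 489., 246.]), 0.67)]
stick_centre [(array([405., 269., 500., 348.]), 0.8)]
tin_centre [(array([318., 118., 368., 178.]), 0.91)]
wrist campos [ 0.211 -0.542  0.375] dir [-0.318 -0.074 -0.945]
wheel_centre []
bearing []
machine []
insole_centre []
stick_centre []
tin_centre []
1.05
```

View pics/side0.png

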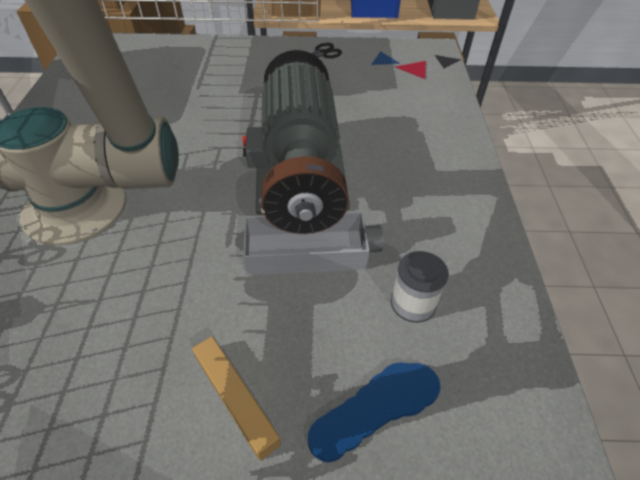

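View pics/top0.png

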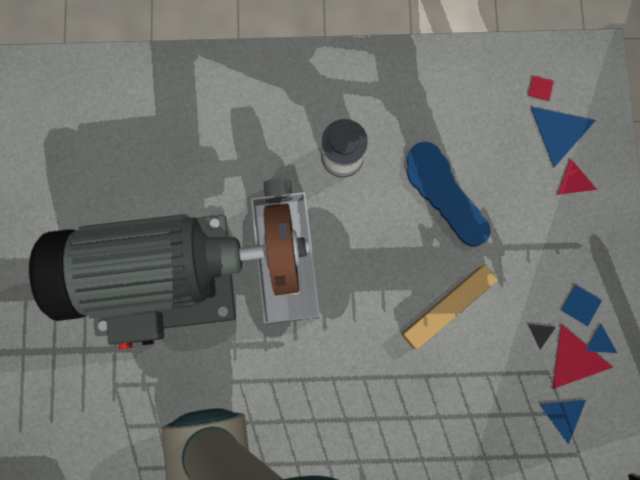

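```bash
python3 - <<'E'
from h import *
s=shot('side'); t=shot('top')
cv2.imwrite('pics/sidez.png',cv2.resize(s['color'][140:250,240:370,::-1],None,fx=6,fy=5.4,interpolation=cv2.INTER_CUBIC)[:600,:780])
cv2.imwrite('pics/topz.png',cv2.resize(t['color'][185:335,215:335,::-1],None,fx=4,fy=4,interpolation=cv2.INTER_CUBIC))
for n,p in (('side',s),('top',t)):
    C=cloud(p); col=p['color'].astype(int)
    m=(col[...,0]>col[...,2]+25)&(col[...,0]<170)&(C[...,2]>0.08)&(C[...,2]<0.25)&(p['depth']>0)&(C[...,1]>-0.25)&(C[...,1]<0.1)&(C[...,0]>0.2)&(C[...,0]<.6)
    P=C[m]; print(n,len(P),P.min(0),P.max(0),np.median(P,0))
    np.save(n+'_tr.npy',P)
# nuts etc
print(s['mtx'],t['mtx'])
C=cloud(s)
for uv in [(305,213),(303,200),(290,205),(320,195),(310,185)]: print(uv,C[uv[1],uv[0]])
E
```

```text
side 1261 [ 0.42836087 -0.13699905  0.1107861 ] [0.57259075 0.02144362 0.22600971] [ 0.49013201 -0.1127777   0.21481787]
top 2090 [ 0.42509859 -0.13271471  0.13964347] [ 0.56697509 -0.08430784  0.23030478] [ 0.48334864 -0.10763142  0.21657897]
[[459.13437882   0.         315.37267225]
 [  0.         459.13437882 240.26955358]
 [  0.           0.           1.        ]] [[618.83071071   0.         318.995584  ]
 [  0.         618.83071071 242.74214481]
 [  0.           0.           1.        ]]
(305, 213) [ 0.50454423 -0.15267192  0.15505204]
(303, 200) [ 0.50075527 -0.13604064  0.16883324]
(290, 205) [ 0.47879926 -0.13786882  0.15827832]
(320, 195) [ 0.52887731 -0.12665068  0.172056  ]
(310, 185) [ 0.51229061 -0.12828788  0.19573498]
```

View pics/sidez.png

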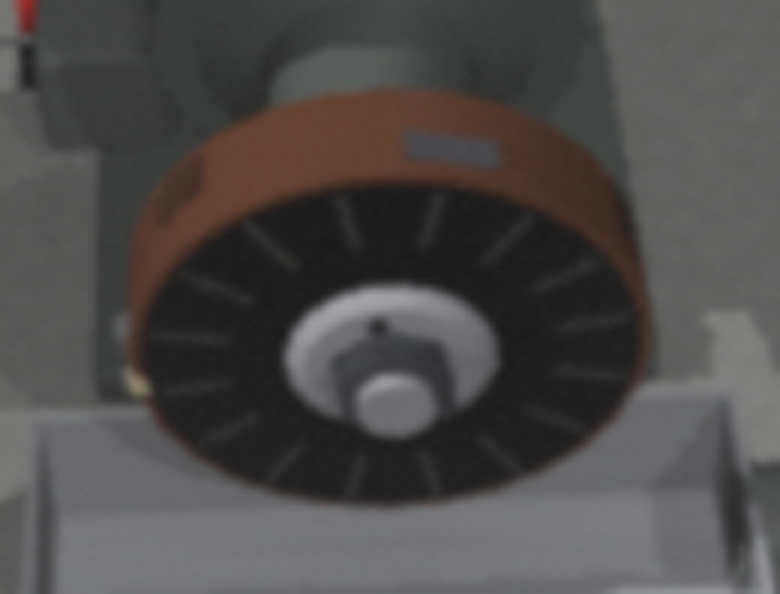

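View pics/topz.png

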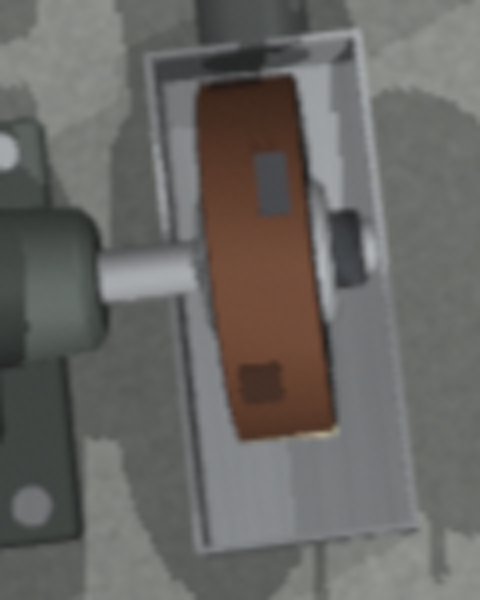

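```bash
cat > fit.py <<'E'
from h import *
from scipy.optimize import least_squares
def fit(P):
    def res(a):
        x0,y0,yaw,z0=a
        ex=np.array([np.cos(yaw),np.sin(yaw),0])
        d=P-np.array([x0,y0,0]); r=np.hypot(d@ex,P[:,2]-z0)
        return np.r_[r-0.075, (z0-.15)*30]
    return least_squares(res,[.5,-.11,0,.15],loss='soft_l1',f_scale=.002)
if __name__=='__main__':
    Ps=np.load('side_tr.npy');Ps=Ps[Ps[:,1]<-.07];Pt=np.load('top_tr.npy')
    for n,P in (('side',Ps),('top',Pt),('both',np.r_[Ps,Pt])):
        r=fit(P);x0,y0,yaw,z0=r.x
        ey=np.array([-np.sin(yaw),np.cos(yaw),0])
        w=(P-np.array([x0,y0,0]))@ey
        print(n,r.x,'rms',np.sqrt(np.mean(r.fun**2)),'w range',np.percentile(w,[1,5,50,95,99]), 'mid', (np.array([x0,y0,0])+ey*(np.percentile(w,1)+np.percentile(w,99))/2)[:2])
E
python3 fit.py
```

```text
side [ 0.51722349 -0.26355157  0.10055288  0.14855447] rms 0.0015266791395034847 w range [0.13445933 0.13558516 0.15258847 0.17196042 0.17460864] mid [ 0.50171082 -0.10979816]
top [ 0.4949061  -0.04524096  0.09258593  0.15097045] rms 0.001703417984231877 w range [-0.08179443 -0.08030711 -0.06144926 -0.04485677 -0.0430726 ] mid [ 0.50067831 -0.10740707]
both [ 0.51024226 -0.19505111  0.10639035  0.14997292] rms 0.0017453860546992927 w range [0.06607182 0.06822716 0.08756017 0.10524312 0.10765138] mid [ 0.50101844 -0.10868063]
```

```bash
cat >> h.py <<'E'
C0=np.array([0.501,-0.1085,0.150]);YAW=0.10
EX=np.array([np.cos(YAW),np.sin(YAW),0]);EY=np.array([-np.sin(YAW),np.cos(YAW),0]);EZ=np.array([0,0,1.])
def unroll(p,a0=-110,a1=110,n=880,h=80):
    a=np.deg2rad(np.linspace(a0,a1,n));w=np.linspace(.022,-.022,h)
    A,W=np.meshgrid(a,w)
    X=C0+.075*(np.sin(A)[...,None]*EX+np.cos(A)[...,None]*EZ)+W[...,None]*EY
    uv=proj(p,X.reshape(-1,3)).reshape(h,n,2).astype(np.float32)
    return cv2.remap(p['color'],uv[...,0],uv[...,1],cv2.INTER_LINEAR)
def seam(fn):
    s=eyes.get_image('side');t=eyes.get_image('top')
    U=np.vstack([unroll(s,n=790),np.full((6,790,3),255,np.uint8),unroll(t,n=790)])
    for i in range(-110,111,10):
        x=int((i+110)/220*789); cv2.line(U,(x,80),(x,85),(255,0,0) if i%30==0 else (0,0,0),2)
    f=s['color'][140:250,240:370]
    f=cv2.resize(f,None,fx=3.6,fy=3.6,interpolation=cv2.INTER_CUBIC)
    g=cv2.resize(t['color'][195:305,255:315],None,fx=3.6,fy=3.6,interpolation=cv2.INTER_CUBIC)
    B=np.zeros((400,790,3),np.uint8);B[:f.shape[0],:f.shape[1]]=f;B[:g.shape[0],480:480+g.shape[1]]=g
    cv2.imwrite('pics/'+fn,np.vstack([U,B])[:,:,::-1])
    return s,t
E
python3 - <<'E'
from h import *
s,t=seam('u0.png'); print(monitor.get_state()['clock'])
E
```

```text
1.25
```

View pics/u0.png

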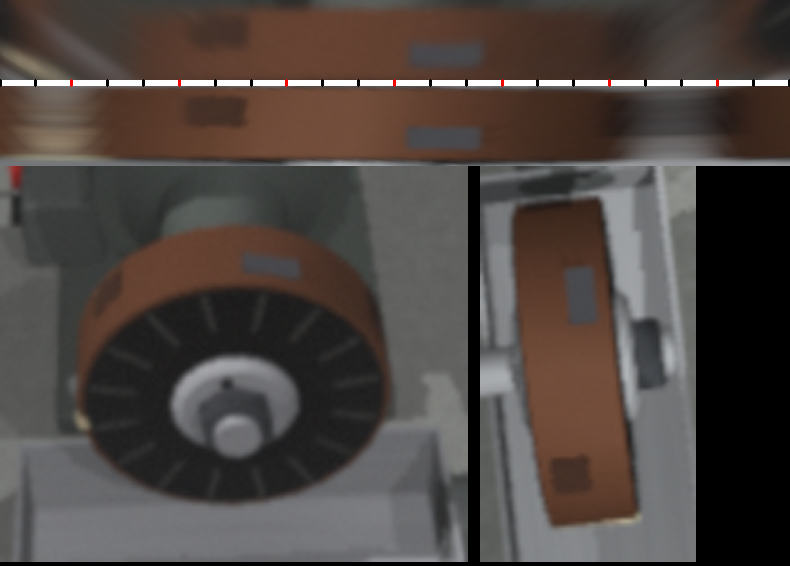

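>>> send_rows --deltas '[{"dp": [0.2, 0.24, 0.3], "rotation": [0, 0, -0.254]}, {"dp": [0.5, 0.6, 0.67], "rotation": [0, 0, -0.254]}, {"dp": [0.775, 0.94, 0.67], "rotation": [0, 0, -0.254]}, {"dp": [0.775, 0.94, 0.67], "rotation": [0, 0, -0.254]}]' --fingers -1 --grip_force 40

```text
clock: 1.58
position: [0.2204, -0.4501, 0.3309]
ee_rot: [0.001, 0.999, 0.049, 0.0]
contact_force: [0.1, -0.4, 0.8]
width: 0.0855
```

>>> send_rows --deltas '[{"dp": [0.3, 0.35, 0], "rotation": [0, 0, 0]}, {"dp": [0.6, 0.7, 0], "rotation": [0, 0, 0]}, {"dp": [0.775, 0.94, 0], "rotation": [0, 0, 0]}, {"dp": [0.775, 0.94, 0], "rotation": [0, 0, 0]}]'

```text
clock: 1.92
position: [0.3146, -0.334, 0.33]
ee_rot: [-0.001, 0.999, 0.051, 0.001]
contact_force: [0.1, -1.5, 0.0]
width: 0.0851
```

>>> send_rows --deltas '[{"dp": [0.3, 0.35, 0], "rotation": [0, 0, 0]}, {"dp": [0.6, 0.7, 0], "rotation": [0, 0, 0]}, {"dp": [0.775, 0.94, 0], "rotation": [0, 0, 0]}, {"dp": [0.775, 0.94, 0], "rotation": [0, 0, 0]}]'

```text
clock: 2.25
position: [0.4077, -0.2214, 0.3298]
ee_rot: [-0.001, 0.999, 0.051, 0.001]
contact_force: [-0.1, -0.7, 0.5]
width: 0.0854
```

>>> send_rows --deltas '[{"dp": [0.3, 0.35, 0], "rotation": [0, 0, 0]}, {"dp": [0.6, 0.7, 0], "rotation": [0, 0, 0]}, {"dp": [0.775, 0.94, 0], "rotation": [0, 0, 0]}, {"dp": [0.775, 0.94, 0], "rotation": [0, 0, 0]}]'

```text
clock: 2.58
position: [0.501, -0.1086, 0.3295]
ee_rot: [-0.001, 0.999, 0.051, 0.001]
contact_force: [-1.1, 0.1, 0.6]
width: 0.0856
```

```bash
cat > rows.py <<'E'
import sys,json
import numpy as np
C0=np.array([0.501,-0.1085,0.150]);YAW=0.10
EX=np.array([np.cos(YAW),np.sin(YAW),0]);EY=np.array([-np.sin(YAW),np.cos(YAW),0]);EZ=np.array([0,0,1.])
def P(a,r): a=np.deg2rad(a);return C0+r*(np.sin(a)*EX+np.cos(a)*EZ)
def rows(a0,r0,a1,r1,n):
    out=[]
    for k in range(1,n+1):
        a=a0+(a1-a0)*k/n;r=r0+(r1-r0)*k/n
        d=(P(a,r)-P(a0,r0))/.12; w=np.deg2rad(a-a0)*EY/.5
        out.append({"dp":[round(float(x),3) for x in d],"rotation":[round(float(x),3) for x in w]})
    return out
if __name__=='__main__':
    v=list(map(float,sys.argv[1:]))
    # a0 r0 then triples a r n
    a,r=v[:2]
    for i in range(2,len(v),3):
        print(f'({a},{r})->({v[i]},{v[i+1]})');print(json.dumps(rows(a,r,v[i],v[i+1],int(v[i+2])))); a,r=v[i],v[i+1]
E
python3 rows.py 0 .18 -22 .13 5 -44 .12 5 -44 .060 3 -22 .06 5 0 .06 5 22 .06 5 44 .06 5
```

```text
(0.0,0.18)->(-22.0,0.13)
[{"dp": [-0.108, -0.011, -0.088], "rotation": [0.015, -0.153, -0.0]}, {"dp": [-0.203, -0.02, -0.182], "rotation": [0.031, -0.306, -0.0]}, {"dp": [-0.284, -0.028, -0.283], "rotation": [0.046, -0.458, -0.0]}, {"dp": [-0.351, -0.035, -0.388], "rotation": [0.061, -0.611, -0.0]}, {"dp": [-0.404, -0.041, -0.496], "rotation": [0.077, -0.764, -0.0]}]
(-22.0,0.13)->(-44.0,0.12)
[{"dp": [-0.068, -0.007, -0.049], "rotation": [0.015, -0.153, -0.0]}, {"dp": [-0.131, -0.013, -0.103], "rotation": [0.031, -0.306, -0.0]}, {"dp": [-0.189, -0.019, -0.16], "rotation": [0.046, -0.458, -0.0]}, {"dp": [-0.241, -0.024, -0.221], "rotation": [0.061, -0.611, -0.0]}, {"dp": [-0.287, -0.029, -0.285], "rotation": [0.077, -0.764, -0.0]}]
(-44.0,0.12)->(-44.0,0.06)
[{"dp": [0.115, 0.012, -0.12], "rotation": [-0.0, 0.0, 0.0]}, {"dp": [0.23, 0.023, -0.24], "rotation": [-0.0, 0.0, 0.0]}, {"dp": [0.346, 0.035, -0.36], "rotation": [-0.0, 0.0, 0.0]}]
(-44.0,0.06)->(-22.0,0.06)
[{"dp": [0.028, 0.003, 0.026], "rotation": [-0.015, 0.153, 0.0]}, {"dp": [0.059, 0.006, 0.049], "rotation": [-0.031, 0.30
[... 560 characters left out ...]
.06)->(22.0,0.06)
[{"dp": [0.038, 0.004, -0.001], "rotation": [-0.015, 0.153, 0.0]}, {"dp": [0.076, 0.008, -0.006], "rotation": [-0.031, 0.306, 0.0]}, {"dp": [0.114, 0.011, -0.013], "rotation": [-0.046, 0.458, 0.0]}, {"dp": [0.15, 0.015, -0.023], "rotation": [-0.061, 0.611, 0.0]}, {"dp": [0.186, 0.019, -0.036], "rotation": [-0.077, 0.764, 0.0]}]
(22.0,0.06)->(44.0,0.06)
[{"dp": [0.035, 0.003, -0.016], "rotation": [-0.015, 0.153, 0.0]}, {"dp": [0.068, 0.007, -0.034], "rotation": [-0.031, 0.306, 0.0]}, {"dp": [0.1, 0.01, -0.055], "rotation": [-0.046, 0.458, 0.0]}, {"dp": [0.131, 0.013, -0.078], "rotation": [-0.061, 0.611, 0.0]}, {"dp": [0.159, 0.016, -0.104], "rotation": [-0.077, 0.764, 0.0]}]
```

>>> send_rows --deltas '[{"dp": [-0.108, -0.011, -0.088], "rotation": [0.015, -0.153, 0]}, {"dp": [-0.203, -0.02, -0.182], "rotation": [0.031, -0.306, 0]}, {"dp": [-0.284, -0.028, -0.283], "rotation": [0.046, -0.458, 0]}, {"dp": [-0.351, -0.035, -0.388], "rotation": [0.061, -0.611, 0]}, {"dp": [-0.404, -0.041, -0.496], "rotation": [0.077, -0.764, 0]}]'

```text
clock: 3.0
position: [0.4498, -0.1167, 0.2701]
ee_rot: [-0.009, 0.98, 0.049, 0.193]
contact_force: [0.1, 0.3, 0.3]
width: 0.0851
```

>>> send_rows --deltas '[{"dp": [-0.068, -0.007, -0.049], "rotation": [0.015, -0.153, 0]}, {"dp": [-0.131, -0.013, -0.103], "rotation": [0.031, -0.306, 0]}, {"dp": [-0.189, -0.019, -0.16], "rotation": [0.046, -0.458, 0]}, {"dp": [-0.241, -0.024, -0.221], "rotation": [0.061, -0.611, 0]}, {"dp": [-0.287, -0.029, -0.285], "rotation": [0.077, -0.764, 0]}, {"dp": [-0.287, -0.029, -0.285], "rotation": [0.077, -0.764, 0]}]'

```text
clock: 3.5
position: [0.4136, -0.1195, 0.2336]
ee_rot: [-0.02, 0.926, 0.045, 0.374]
contact_force: [0.0, 0.3, -0.1]
width: 0.0855
```

```bash
python3 - <<'E'
from h import *
p=shot('side','s1.png'); s=monitor.get_state(); print(s['qpos'].round(3),s['position'].round(4),s['qd'].round(3))
from rows import P; print(P(-44,.12))
E
```

```text
[-0.999 -0.174  2.304  0.949  0.864 -0.115] [ 0.4137 -0.1198  0.2336] [ 0.052  0.004 -0.076 -0.085 -0.001  0.158]
[ 0.41805744 -0.11682201  0.23632078]
```

View pics/s1.png

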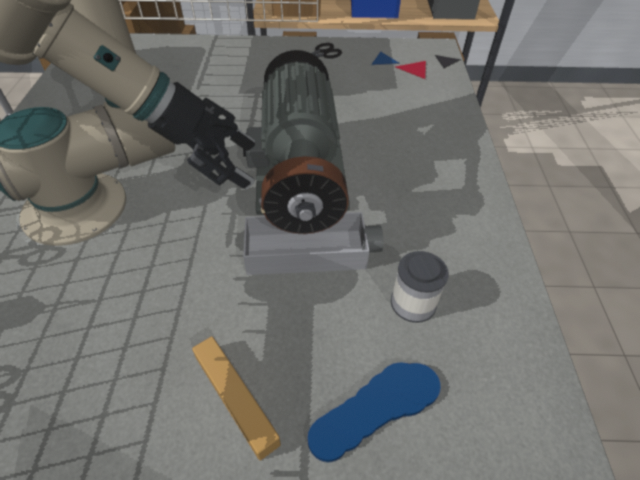

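>>> send_rows --deltas '[{"dp": [0.115, 0.012, -0.12], "rotation": [0, 0, 0]}, {"dp": [0.23, 0.023, -0.24], "rotation": [0, 0, 0]}, {"dp": [0.346, 0.035, -0.36], "rotation": [0, 0, 0]}, {"dp": [0.346, 0.035, -0.36], "rotation": [0, 0, 0]}]'

```text
clock: 3.88
position: [0.4583, -0.1158, 0.1911]
ee_rot: [-0.02, 0.926, 0.047, 0.373]
contact_force: [-0.3, 0.3, -0.1]
width: 0.0854
```

```bash
python3 - <<'E'
from h import *
p=shot('side','s2.png'); p=shot('wrist','w2.png');s=monitor.get_state(); print(s['qpos'].round(3),s['position'].round(4),s['qd'].round(3),s['ee_rot'].round(4))
from rows import P; print(P(-44,.06))
from scipy.spatial.transform import Rotation as R
q=s['ee_rot'];r=R.from_quat(np.r_[q[1:],q[0]]).as_matrix();print(r.round(3), EY)
E
```

```text
[-0.84  -0.038  2.335  1.126  0.672 -0.233] [ 0.4577 -0.1158  0.1926] [-0.022 -0.026 -0.003 -0.003  0.006 -0.004] [-0.0197  0.9261  0.047   0.3737]
[ 0.45952872 -0.11266101  0.19316039]
[[ 0.716  0.102  0.69 ]
 [ 0.072 -0.995  0.072]
 [ 0.694 -0.001 -0.72 ]] [-0.09983342  0.99500417  0.        ]
```

View pics/s2.png

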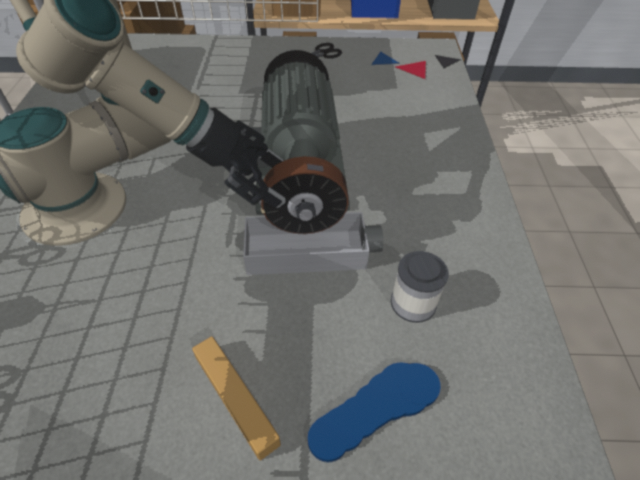

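View pics/w2.png

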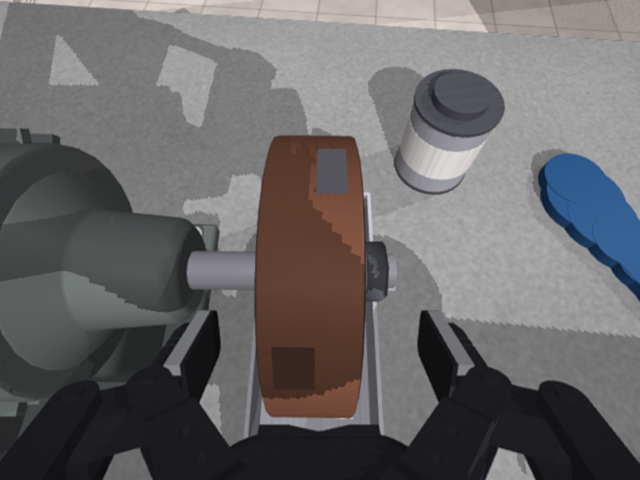

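>>> send_rows --deltas '[{"dp": [0.01, 0.026, 0], "rotation": [0, 0, 0]}, {"dp": [0.01, 0.026, 0], "rotation": [0, 0, 0]}]'

```text
clock: 4.15
position: [0.4586, -0.113, 0.1935]
ee_rot: [-0.018, 0.926, 0.047, 0.375]
contact_force: [-0.5, -0.3, 0.2]
width: 0.0853
```

>>> send_rows --deltas '[{"dp": [0, 0, 0], "rotation": [0, 0, 0]}, {"dp": [0, 0, 0], "rotation": [0, 0, 0]}, {"dp": [0, 0, 0], "rotation": [0, 0, 0]}, {"dp": [0, 0, 0], "rotation": [0, 0, 0]}, {"dp": [0, 0, 0], "rotation": [0, 0, 0]}, {"dp": [0, 0, 0], "rotation": [0, 0, 0]}]' --fingers 1 --grip_force 40

```text
clock: 4.65
position: [0.4583, -0.1122, 0.193]
ee_rot: [-0.02, 0.926, 0.046, 0.375]
contact_force: [-6.2, 2.8, 6.9]
width: 0.0396
```

>>> send_rows --deltas '[{"dp": [0.028, 0.003, 0.026], "rotation": [-0.015, 0.153, 0.0]}, {"dp": [0.059, 0.006, 0.049], "rotation": [-0.031, 0.306, 0.0]}, {"dp": [0.091, 0.009, 0.07], "rotation": [-0.046, 0.458, 0.0]}, {"dp": [0.124, 0.012, 0.088], "rotation": [-0.061, 0.611, 0.0]}, {"dp": [0.159, 0.016, 0.104], "rotation": [-0.077, 0.764, 0.0]}, {"dp": [0.159, 0.016, 0.104], "rotation": [-0.077, 0.764, 0.0]}]'

```text
clock: 5.15
position: [0.477, -0.1105, 0.2055]
ee_rot: [-0.01, 0.981, 0.049, 0.188]
contact_force: [-2.0, 7.0, 0.4]
width: 0.0395
```

>>> send_rows --deltas '[{"dp": [0.036, 0.004, 0.013], "rotation": [-0.015, 0.153, 0.0]}, {"dp": [0.073, 0.007, 0.023], "rotation": [-0.031, 0.306, 0.0]}, {"dp": [0.11, 0.011, 0.031], "rotation": [-0.046, 0.458, 0.0]}, {"dp": [0.148, 0.015, 0.035], "rotation": [-0.061, 0.611, 0.0]}, {"dp": [0.186, 0.019, 0.036], "rotation": [-0.077, 0.764, 0.0]}]'

```text
clock: 5.57
position: [0.4989, -0.1083, 0.2104]
ee_rot: [-0.001, 0.999, 0.049, -0.003]
contact_force: [-1.6, 0.5, 3.0]
width: 0.0389
```

>>> send_rows --deltas '[{"dp": [0.038, 0.004, -0.001], "rotation": [-0.015, 0.153, 0.0]}, {"dp": [0.076, 0.008, -0.006], "rotation": [-0.031, 0.306, 0.0]}, {"dp": [0.114, 0.011, -0.013], "rotation": [-0.046, 0.458, 0.0]}, {"dp": [0.15, 0.015, -0.023], "rotation": [-0.061, 0.611, 0.0]}, {"dp": [0.186, 0.019, -0.036], "rotation": [-0.077, 0.764, 0.0]}]'

```text
clock: 5.98
position: [0.5217, -0.1062, 0.2068]
ee_rot: [0.009, 0.98, 0.048, -0.193]
contact_force: [-2.2, -0.5, 6.3]
width: 0.0394
```

>>> send_rows --deltas '[{"dp": [0.035, 0.003, -0.016], "rotation": [-0.015, 0.153, 0.0]}, {"dp": [0.068, 0.007, -0.034], "rotation": [-0.031, 0.306, 0.0]}, {"dp": [0.1, 0.01, -0.055], "rotation": [-0.046, 0.458, 0.0]}, {"dp": [0.131, 0.013, -0.078], "rotation": [-0.061, 0.611, 0.0]}, {"dp": [0.159, 0.016, -0.104], "rotation": [-0.077, 0.764, 0.0]}, {"dp": [0.159, 0.016, -0.104], "rotation": [-0.077, 0.764, 0.0]}]'

```text
clock: 6.48
position: [0.5434, -0.1045, 0.1914]
ee_rot: [0.019, 0.925, 0.046, -0.376]
contact_force: [3.2, 1.1, 7.0]
width: 0.0393
```

```bash
python3 - <<'E'
from h import *
s,t=seam('u1.png');s=monitor.get_state(); print(s['qpos'].round(3),s['position'].round(4),s['qd'].round(3),s['contact_force'].round(1))
from rows import P; print(P(44,.06))
E
```

```text
[-0.191  0.686  1.188 -0.221  2.003  1.265] [ 0.543  -0.1045  0.1918] [-0.005 -0.026  0.019  0.009 -0.032 -0.002] [4.9 2.  3.1]
[ 0.54247128 -0.10433899  0.19316039]
```

View pics/u1.png

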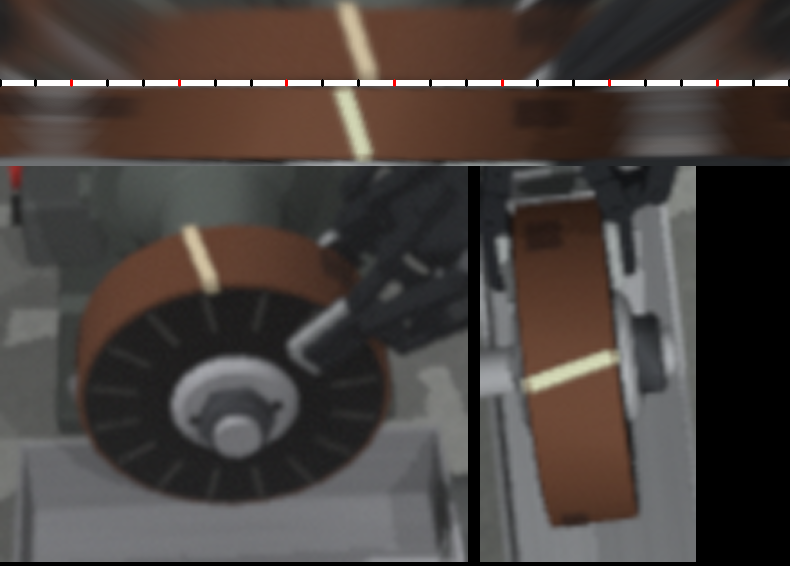

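>>> send_rows --deltas '[{"dp": [0, 0, 0], "rotation": [0, 0, 0]}, {"dp": [0, 0, 0], "rotation": [0, 0, 0]}, {"dp": [0, 0, 0], "rotation": [0, 0, 0]}, {"dp": [0, 0, 0], "rotation": [0, 0, 0]}, {"dp": [0, 0, 0], "rotation": [0, 0, 0]}, {"dp": [0, 0, 0], "rotation": [0, 0, 0]}, {"dp": [0, 0, 0], "rotation": [0, 0, 0]}, {"dp": [0, 0, 0], "rotation": [0, 0, 0]}, {"dp": [0, 0, 0], "rotation": [0, 0, 0]}]' --fingers -1

```text
clock: 7.33
position: [0.5413, -0.1049, 0.1927]
ee_rot: [0.019, 0.926, 0.046, -0.374]
contact_force: [0.2, -0.6, 0.3]
width: 0.0855
```

```bash
python3 - <<'E'
from h import *
s,t=seam('u2.png')
E
```

```text
(no output)
```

View pics/u2.png

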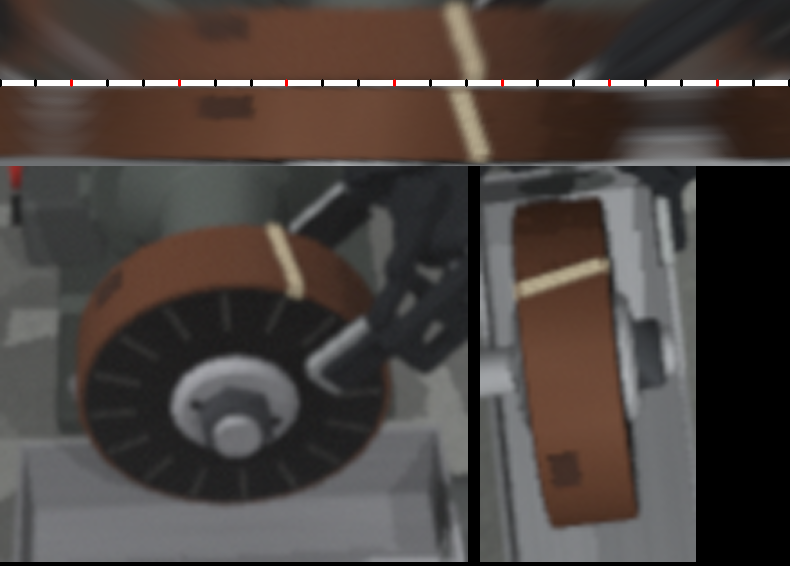

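>>> send_rows --deltas '[{"dp": [0, 0, 0], "rotation": [0, 0, 0]}, {"dp": [0, 0, 0], "rotation": [0, 0, 0]}, {"dp": [0, 0, 0], "rotation": [0, 0, 0]}, {"dp": [0, 0, 0], "rotation": [0, 0, 0]}, {"dp": [0, 0, 0], "rotation": [0, 0, 0]}, {"dp": [0, 0, 0], "rotation": [0, 0, 0]}, {"dp": [0, 0, 0], "rotation": [0, 0, 0]}, {"dp": [0, 0, 0], "rotation": [0, 0, 0]}, {"dp": [0, 0, 0], "rotation": [0, 0, 0]}, {"dp": [0, 0, 0], "rotation": [0, 0, 0]}, {"dp": [0, 0, 0], "rotation": [0, 0, 0]}, {"dp": [0, 0, 0], "rotation": [0, 0, 0]}]'

```text
clock: 8.43
position: [0.5414, -0.1049, 0.1926]
ee_rot: [0.019, 0.926, 0.046, -0.374]
contact_force: [1.0, 0.0, 0.6]
width: 0.0853
```

>>> send_rows --deltas '[{"dp": [0, 0, 0], "rotation": [0, 0, 0]}, {"dp": [0, 0, 0], "rotation": [0, 0, 0]}, {"dp": [0, 0, 0], "rotation": [0, 0, 0]}, {"dp": [0, 0, 0], "rotation": [0, 0, 0]}, {"dp": [0, 0, 0], "rotation": [0, 0, 0]}, {"dp": [0, 0, 0], "rotation": [0, 0, 0]}, {"dp": [0, 0, 0], "rotation": [0, 0, 0]}, {"dp": [0, 0, 0], "rotation": [0, 0, 0]}, {"dp": [0, 0, 0], "rotation": [0, 0, 0]}, {"dp": [0, 0, 0], "rotation": [0, 0, 0]}, {"dp": [0, 0, 0], "rotation": [0, 0, 0]}, {"dp": [0, 0, 0], "rotation": [0, 0, 0]}]'

```text
clock: 9.43
position: [0.5414, -0.1049, 0.1926]
ee_rot: [0.019, 0.926, 0.046, -0.374]
contact_force: [0.3, -0.5, -0.3]
width: 0.0854
```

>>> send_rows --deltas '[{"dp": [0, 0, 0], "rotation": [0, 0, 0]}, {"dp": [0, 0, 0], "rotation": [0, 0, 0]}, {"dp": [0, 0, 0], "rotation": [0, 0, 0]}, {"dp": [0, 0, 0], "rotation": [0, 0, 0]}, {"dp": [0, 0, 0], "rotation": [0, 0, 0]}, {"dp": [0, 0, 0], "rotation": [0, 0, 0]}, {"dp": [0, 0, 0], "rotation": [0, 0, 0]}, {"dp": [0, 0, 0], "rotation": [0, 0, 0]}, {"dp": [0, 0, 0], "rotation": [0, 0, 0]}, {"dp": [0, 0, 0], "rotation": [0, 0, 0]}, {"dp": [0, 0, 0], "rotation": [0, 0, 0]}, {"dp": [0, 0, 0], "rotation": [0, 0, 0]}]'

```text
clock: 10.43
position: [0.5414, -0.1049, 0.1926]
ee_rot: [0.019, 0.926, 0.046, -0.374]
contact_force: [0.1, 1.0, 0.1]
width: 0.0853
```

```bash
python3 - <<'E'
from h import *
s,t=seam('u3.png'); shot('wrist','w3.png')
E
```

```text
(no output)
```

View pics/u3.png

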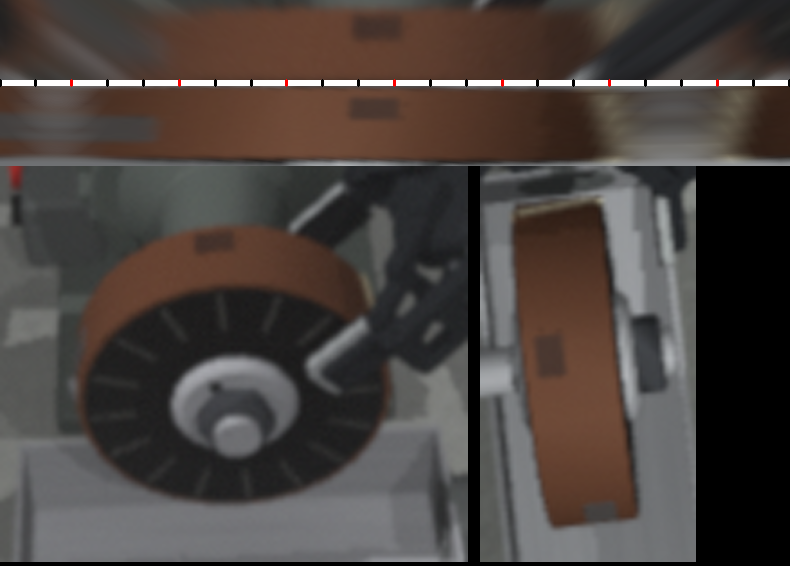

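View pics/w3.png

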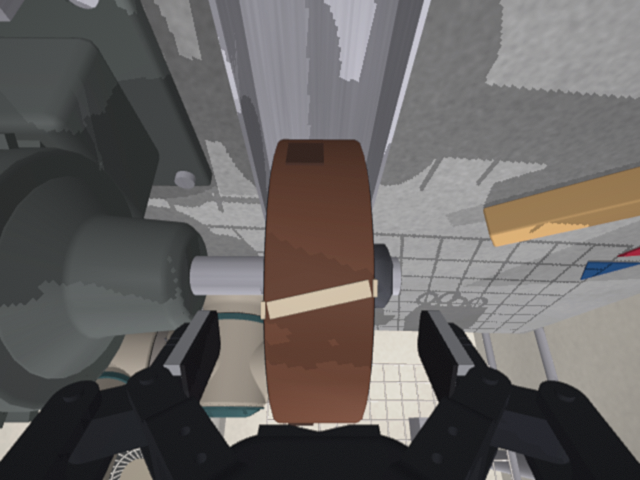

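```bash
cat >> h.py <<'E'
def seamangle(p,a0,a1):
    """pale-pixel centroid angle of the seam at mid-width"""
    n=int((a1-a0)*8)
    U=unroll(p,a0,a1,n,89).astype(float)  # w from +22 to -22 mm, 0.5mm
    sc=U[...,0]*0.5+U[...,1]-U[...,2]*0.0  # brightness
    g=U[...,1]
    A=[];W=[]
    for i in range(12,77):
        row=g[i]-np.median(g[i]); row=np.clip(row-0.5*row.max(),0,None)
        if row.max()<8: continue
        k=np.argmax(row); lo=max(0,k-50);hi=min(n,k+50)
        A.append((row[lo:hi]*np.arange(lo,hi)).sum()/row[lo:hi].sum()/n*(a1-a0)+a0);W.append(22-.5*i)
    A=np.array(A);W=np.array(W)
    if len(A)<10: return None
    for _ in range(3):
        c=np.polyfit(W,A,1);r=abs(A-np.polyval(c,W));m=r<max(1,2*np.median(r));A=A[m];W=W[m]
    return round(c[1],2),'slope deg/mm',round(c[0],3),'n',len(A),'res',round(float(np.std(A-np.polyval(c,W))),2)
E
python3 - <<'E'
from h import *
p=shot('wrist');t=shot('top')
U=unroll(p,20,110,790,80);V=unroll(t,-60,30,790,80)
cv2.imwrite('pics/u4.png',np.vstack([U,V])[:,:,::-1])
print(seamangle(p,40,85)); print(monitor.get_state()['clock'])
E
```

```text
(np.float64(61.33), 'slope deg/mm', np.float64(-0.169), 'n', 65, 'res', 0.01)
10.6833
```

View pics/u4.png

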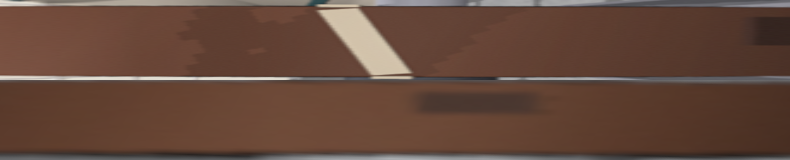

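```bash
python3 rows.py 44 .06 44 .115 2 22 .115 4 0 .115 4 -22 .115 4 -44 .115 4 -44 .060 2
```

```text
(44.0,0.06)->(44.0,0.115)
[{"dp": [0.158, 0.016, 0.165], "rotation": [-0.0, 0.0, 0.0]}, {"dp": [0.317, 0.032, 0.33], "rotation": [-0.0, 0.0, 0.0]}]
(44.0,0.115)->(22.0,0.115)
[{"dp": [-0.069, -0.007, 0.061], "rotation": [0.019, -0.191, -0.0]}, {"dp": [-0.143, -0.014, 0.114], "rotation": [0.038, -0.382, -0.0]}, {"dp": [-0.222, -0.022, 0.161], "rotation": [0.057, -0.573, -0.0]}, {"dp": [-0.305, -0.031, 0.199], "rotation": [0.077, -0.764, -0.0]}]
(22.0,0.115)->(0.0,0.115)
[{"dp": [-0.086, -0.009, 0.03], "rotation": [0.019, -0.191, -0.0]}, {"dp": [-0.175, -0.018, 0.052], "rotation": [0.038, -0.382, -0.0]}, {"dp": [-0.266, -0.027, 0.065], "rotation": [0.057, -0.573, -0.0]}, {"dp": [-0.357, -0.036, 0.07], "rotation": [0.077, -0.764, -0.0]}]
(0.0,0.115)->(-22.0,0.115)
[{"dp": [-0.091, -0.009, -0.004], "rotation": [0.019, -0.191, -0.0]}, {"dp": [-0.182, -0.018, -0.018], "rotation": [0.038, -0.382, -0.0]}, {"dp": [-0.271, -0.027, -0.039], "rotation": [0.057, -0.573, -0.0]}, {"dp": [-0.357, -0.036, -0.07], "rotation": [0.077, -0.764, -0.0]}]
(-22.0,0.115)->(-44.0,0.115)
[{"dp": [-0.083, -0.008, -0.038], "rotation": [0.019, -0.191, -0.0]}, {"dp": [-0.162, -0.016, -0.085], "rotation": [0.038, -0.382, -0.0]}, {"dp": [-0.236, -0.024, -0.139], "rotation": [0.057, -0.573, -0.0]}, {"dp": [-0.305, -0.031, -0.199], "rotation": [0.077, -0.764, -0.0]}]
(-44.0,0.115)->(-44.0,0.06)
[{"dp": [0.158, 0.016, -0.165], "rotation": [-0.0, 0.0, 0.0]}, {"dp": [0.317, 0.032, -0.33], "rotation": [-0.0, 0.0, 0.0]}]
```

>>> send_rows --deltas '[{"dp": [0.165, 0.02, 0.165], "rotation": [0, 0, 0]}, {"dp": [0.325, 0.036, 0.335], "rotation": [0, 0, 0]}]'

```text
clock: 10.85
position: [0.5794, -0.1003, 0.2326]
ee_rot: [0.018, 0.925, 0.046, -0.376]
contact_force: [1.3, 0.2, 0.1]
width: 0.0855
```

```bash
python3 - <<'E'
from h import *
p=shot('wrist');print(seamangle(p,40,85)); print(monitor.get_state()['clock'])
E
```

```text
(np.float64(61.53), 'slope deg/mm', np.float64(-0.169), 'n', 65, 'res', 0.06)
10.9
```

>>> send_rows --deltas '[{"dp": [-0.069, -0.007, 0.061], "rotation": [0.019, -0.191, 0]}, {"dp": [-0.143, -0.014, 0.114], "rotation": [0.038, -0.382, 0]}, {"dp": [-0.222, -0.022, 0.161], "rotation": [0.057, -0.573, 0]}, {"dp": [-0.305, -0.031, 0.199], "rotation": [0.077, -0.764, 0]}]'

```text
clock: 11.23
position: [0.5442, -0.1043, 0.257]
ee_rot: [0.01, 0.981, 0.049, -0.188]
contact_force: [-1.3, -0.0, 0.5]
width: 0.0855
```

>>> send_rows --deltas '[{"dp": [-0.086, -0.009, 0.03], "rotation": [0.019, -0.191, 0]}, {"dp": [-0.175, -0.018, 0.052], "rotation": [0.038, -0.382, 0]}, {"dp": [-0.266, -0.027, 0.065], "rotation": [0.057, -0.573, 0]}, {"dp": [-0.357, -0.036, 0.07], "rotation": [0.077, -0.764, 0]}]'

```text
clock: 11.57
position: [0.5006, -0.1086, 0.2663]
ee_rot: [0.001, 0.999, 0.05, 0.003]
contact_force: [0.7, 0.4, -0.3]
width: 0.0853
```

>>> send_rows --deltas '[{"dp": [-0.091, -0.009, -0.004], "rotation": [0.019, -0.191, 0]}, {"dp": [-0.182, -0.018, -0.018], "rotation": [0.038, -0.382, 0]}, {"dp": [-0.271, -0.027, -0.039], "rotation": [0.057, -0.573, 0]}, {"dp": [-0.357, -0.036, -0.07], "rotation": [0.077, -0.764, 0]}]'

```text
clock: 11.9
position: [0.4575, -0.1127, 0.2578]
ee_rot: [-0.008, 0.98, 0.049, 0.193]
contact_force: [-0.9, 0.3, -0.2]
width: 0.0855
```

>>> send_rows --deltas '[{"dp": [-0.083, -0.008, -0.038], "rotation": [0.019, -0.191, 0]}, {"dp": [-0.162, -0.016, -0.085], "rotation": [0.038, -0.382, 0]}, {"dp": [-0.236, -0.024, -0.139], "rotation": [0.057, -0.573, 0]}, {"dp": [-0.305, -0.031, -0.199], "rotation": [0.077, -0.764, 0]}, {"dp": [-0.305, -0.031, -0.199], "rotation": [0.077, -0.764, 0]}, {"dp": [-0.305, -0.031, -0.199], "rotation": [0.077, -0.764, 0]}, {"dp": [-0.305, -0.031, -0.199], "rotation": [0.077, -0.764, 0]}]'

```text
clock: 12.48
position: [0.4207, -0.117, 0.2325]
ee_rot: [-0.019, 0.926, 0.044, 0.373]
contact_force: [0.4, -0.0, 0.4]
width: 0.0853
```

```bash
python3 - <<'E'
from h import *
from rows import P
s=monitor.get_state();print(s['position'].round(4),P(-44,.115),((P(-44,.06)-s['position'])/.12).round(3),s['qd'].round(2))
from scipy.spatial.transform import Rotation as R
q=s['ee_rot'];r=R.from_quat(np.r_[q[1:],q[0]]).as_matrix();print(r.round(3))
E
```

```text
[ 0.4207 -0.117   0.2325] [ 0.42151338 -0.11647526  0.23272408] [ 0.324  0.036 -0.327] [ 0.05  0.01 -0.07 -0.01 -0.01  0.01]
[[ 0.717  0.096  0.69 ]
 [ 0.068 -0.995  0.069]
 [ 0.693 -0.002 -0.721]]
```

>>> send_rows --deltas '[{"dp": [0.16, 0.018, -0.165], "rotation": [0, 0, 0]}, {"dp": [0.324, 0.036, -0.328], "rotation": [0, 0, 0]}, {"dp": [0.324, 0.036, -0.328], "rotation": [0, 0, 0]}, {"dp": [0.324, 0.036, -0.328], "rotation": [0, 0, 0]}]'

```text
clock: 12.82
position: [0.4619, -0.1113, 0.1935]
ee_rot: [-0.02, 0.926, 0.048, 0.374]
contact_force: [0.1, 0.4, 0.4]
width: 0.0856
```

>>> send_rows --deltas '[{"dp": [0, 0, 0], "rotation": [0, 0, 0]}, {"dp": [0, 0, 0], "rotation": [0, 0, 0]}, {"dp": [0, 0, 0], "rotation": [0, 0, 0]}, {"dp": [0, 0, 0], "rotation": [0, 0, 0]}, {"dp": [0, 0, 0], "rotation": [0, 0, 0]}, {"dp": [0, 0, 0], "rotation": [0, 0, 0]}]' --fingers 1 --grip_force 40

```text
clock: 13.32
position: [0.4603, -0.112, 0.1945]
ee_rot: [-0.019, 0.926, 0.046, 0.375]
contact_force: [-3.6, 3.2, 5.0]
width: 0.0394
```

>>> send_rows --deltas '[{"dp": [0.028, 0.003, 0.026], "rotation": [-0.015, 0.153, 0.0]}, {"dp": [0.059, 0.006, 0.049], "rotation": [-0.031, 0.306, 0.0]}, {"dp": [0.091, 0.009, 0.07], "rotation": [-0.046, 0.458, 0.0]}, {"dp": [0.124, 0.012, 0.088], "rotation": [-0.061, 0.611, 0.0]}, {"dp": [0.159, 0.016, 0.104], "rotation": [-0.077, 0.764, 0.0]}, {"dp": [0.159, 0.016, 0.104], "rotation": [-0.077, 0.764, 0.0]}]'

```text
clock: 13.82
position: [0.4792, -0.1103, 0.2063]
ee_rot: [-0.01, 0.981, 0.048, 0.188]
contact_force: [4.1, 5.6, -7.3]
width: 0.0397
```

>>> send_rows --deltas '[{"dp": [0.036, 0.004, 0.013], "rotation": [-0.015, 0.153, 0.0]}, {"dp": [0.073, 0.007, 0.023], "rotation": [-0.031, 0.306, 0.0]}, {"dp": [0.11, 0.011, 0.031], "rotation": [-0.046, 0.458, 0.0]}, {"dp": [0.148, 0.015, 0.035], "rotation": [-0.061, 0.611, 0.0]}, {"dp": [0.186, 0.019, 0.036], "rotation": [-0.077, 0.764, 0.0]}]'

```text
clock: 14.23
position: [0.5011, -0.1081, 0.2104]
ee_rot: [-0.0, 0.999, 0.048, -0.002]
contact_force: [0.5, -0.5, -6.3]
width: 0.0395
```

>>> send_rows --deltas '[{"dp": [0.038, 0.004, -0.001], "rotation": [-0.015, 0.153, 0.0]}, {"dp": [0.076, 0.008, -0.006], "rotation": [-0.031, 0.306, 0.0]}, {"dp": [0.114, 0.011, -0.013], "rotation": [-0.046, 0.458, 0.0]}, {"dp": [0.15, 0.015, -0.023], "rotation": [-0.061, 0.611, 0.0]}, {"dp": [0.186, 0.019, -0.036], "rotation": [-0.077, 0.764, 0.0]}]'

```text
clock: 14.65
position: [0.5236, -0.106, 0.2059]
ee_rot: [0.009, 0.98, 0.047, -0.193]
contact_force: [-2.1, -2.6, -6.5]
width: 0.0395
```

>>> send_rows --deltas '[{"dp": [0.035, 0.003, -0.016], "rotation": [-0.015, 0.153, 0.0]}, {"dp": [0.068, 0.007, -0.034], "rotation": [-0.031, 0.306, 0.0]}, {"dp": [0.1, 0.01, -0.055], "rotation": [-0.046, 0.458, 0.0]}, {"dp": [0.131, 0.013, -0.078], "rotation": [-0.061, 0.611, 0.0]}, {"dp": [0.159, 0.016, -0.104], "rotation": [-0.077, 0.764, 0.0]}, {"dp": [0.159, 0.016, -0.104], "rotation": [-0.077, 0.764, 0.0]}]'

```text
clock: 15.15
position: [0.5441, -0.1044, 0.1911]
ee_rot: [0.019, 0.925, 0.045, -0.377]
contact_force: [-4.0, -0.5, -3.1]
width: 0.0398
```

```bash
python3 - <<'E'
from h import *
s,t=seam('u5.png');s=monitor.get_state(); print(s['clock'],s['position'].round(4),s['contact_force'].round(1))
E
```

```text
15.25 [ 0.5437 -0.1044  0.1915] [-2.1 -1.  -7.9]
```

View pics/u5.png

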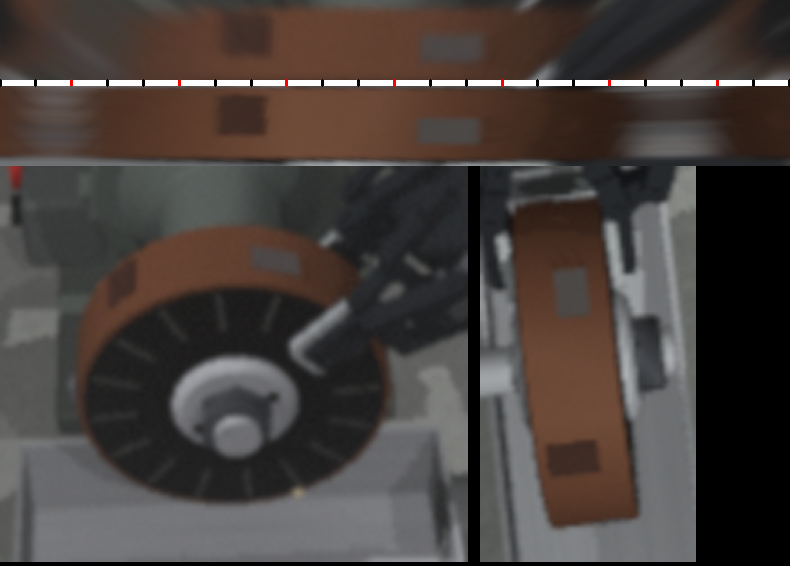

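>>> send_rows --deltas '[{"dp": [0, 0, 0], "rotation": [0, 0, 0]}, {"dp": [0, 0, 0], "rotation": [0, 0, 0]}, {"dp": [0, 0, 0], "rotation": [0, 0, 0]}, {"dp": [0, 0, 0], "rotation": [0, 0, 0]}, {"dp": [0, 0, 0], "rotation": [0, 0, 0]}, {"dp": [0, 0, 0], "rotation": [0, 0, 0]}, {"dp": [0, 0, 0], "rotation": [0, 0, 0]}, {"dp": [0, 0, 0], "rotation": [0, 0, 0]}, {"dp": [0, 0, 0], "rotation": [0, 0, 0]}, {"dp": [0, 0, 0], "rotation": [0, 0, 0]}, {"dp": [0, 0, 0], "rotation": [0, 0, 0]}, {"dp": [0, 0, 0], "rotation": [0, 0, 0]}]' --fingers -1

```text
clock: 16.25
position: [0.5432, -0.1039, 0.1934]
ee_rot: [0.019, 0.926, 0.046, -0.374]
contact_force: [0.9, -0.5, -0.5]
width: 0.0857
```

>>> send_rows --deltas '[{"dp": [0, 0, 0], "rotation": [0, 0, 0]}, {"dp": [0, 0, 0], "rotation": [0, 0, 0]}, {"dp": [0, 0, 0], "rotation": [0, 0, 0]}, {"dp": [0, 0, 0], "rotation": [0, 0, 0]}, {"dp": [0, 0, 0], "rotation": [0, 0, 0]}, {"dp": [0, 0, 0], "rotation": [0, 0, 0]}, {"dp": [0, 0, 0], "rotation": [0, 0, 0]}, {"dp": [0, 0, 0], "rotation": [0, 0, 0]}, {"dp": [0, 0, 0], "rotation": [0, 0, 0]}, {"dp": [0, 0, 0], "rotation": [0, 0, 0]}, {"dp": [0, 0, 0], "rotation": [0, 0, 0]}, {"dp": [0, 0, 0], "rotation": [0, 0, 0]}]'

```text
clock: 17.25
position: [0.5432, -0.1039, 0.1934]
ee_rot: [0.019, 0.926, 0.046, -0.374]
contact_force: [-0.3, -0.4, -0.4]
width: 0.0855
```

>>> send_rows --deltas '[{"dp": [0, 0, 0], "rotation": [0, 0, 0]}, {"dp": [0, 0, 0], "rotation": [0, 0, 0]}, {"dp": [0, 0, 0], "rotation": [0, 0, 0]}, {"dp": [0, 0, 0], "rotation": [0, 0, 0]}, {"dp": [0, 0, 0], "rotation": [0, 0, 0]}, {"dp": [0, 0, 0], "rotation": [0, 0, 0]}, {"dp": [0, 0, 0], "rotation": [0, 0, 0]}, {"dp": [0, 0, 0], "rotation": [0, 0, 0]}, {"dp": [0, 0, 0], "rotation": [0, 0, 0]}, {"dp": [0, 0, 0], "rotation": [0, 0, 0]}, {"dp": [0, 0, 0], "rotation": [0, 0, 0]}, {"dp": [0, 0, 0], "rotation": [0, 0, 0]}]'

```text
clock: 18.25
position: [0.5432, -0.1039, 0.1934]
ee_rot: [0.019, 0.926, 0.046, -0.374]
contact_force: [0.1, -0.0, 0.3]
width: 0.0851
```

>>> send_rows --deltas '[{"dp": [0, 0, 0], "rotation": [0, 0, 0]}, {"dp": [0, 0, 0], "rotation": [0, 0, 0]}, {"dp": [0, 0, 0], "rotation": [0, 0, 0]}, {"dp": [0, 0, 0], "rotation": [0, 0, 0]}, {"dp": [0, 0, 0], "rotation": [0, 0, 0]}, {"dp": [0, 0, 0], "rotation": [0, 0, 0]}, {"dp": [0, 0, 0], "rotation": [0, 0, 0]}, {"dp": [0, 0, 0], "rotation": [0, 0, 0]}, {"dp": [0, 0, 0], "rotation": [0, 0, 0]}, {"dp": [0, 0, 0], "rotation": [0, 0, 0]}, {"dp": [0, 0, 0], "rotation": [0, 0, 0]}, {"dp": [0, 0, 0], "rotation": [0, 0, 0]}]'

```text
clock: 19.25
position: [0.5432, -0.1039, 0.1934]
ee_rot: [0.019, 0.926, 0.046, -0.374]
contact_force: [-0.7, -0.5, 0.7]
width: 0.0852
```

```bash
python3 - <<'E'
from h import *
s,t=seam('u6.png'); w=shot('wrist','w6.png')
cv2.imwrite('pics/u6w.png',unroll(w,20,120,790,80)[:,:,::-1])
print(seamangle(w,80,135)); print(monitor.get_state()['clock'])
E
```

```text
(np.float64(116.75), 'slope deg/mm', np.float64(-0.17), 'n', 65, 'res', 0.2)
19.4
```

View pics/u6.png

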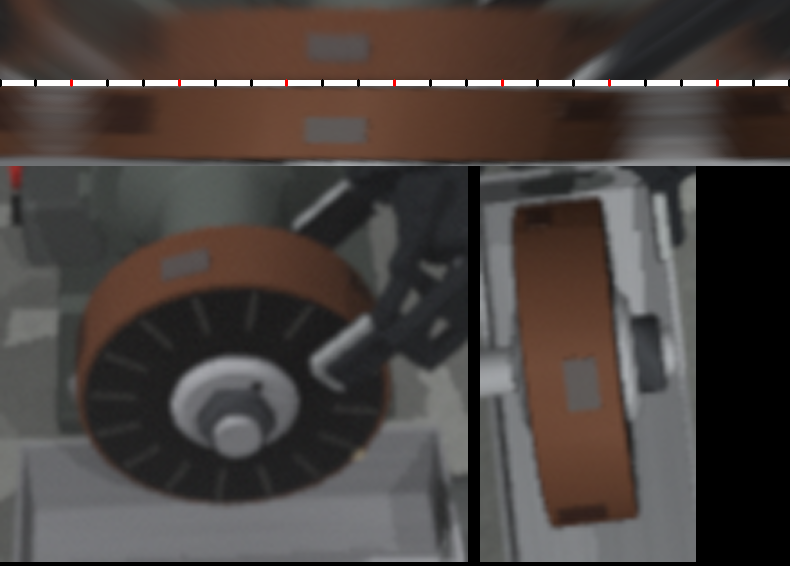

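View pics/w6.png

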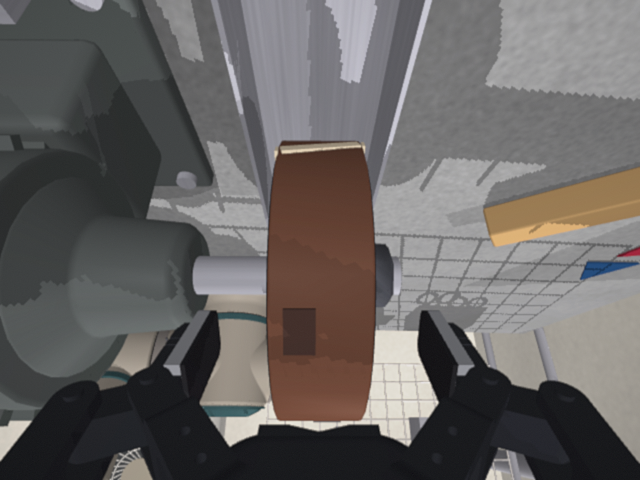

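View pics/u6w.png

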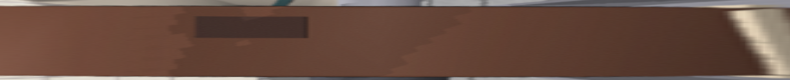

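```bash
cat >> h.py <<'E'
def patch(p,a0,a1,w0=2,w1=12):
    n=int((a1-a0)*8);U=unroll(p,a0,a1,n,89).astype(float).sum(2)
    rows=U[int((22-w1)*2):int((22-w0)*2)].mean(0)
    # edges by derivative
    g=np.gradient(cv2.GaussianBlur(rows.reshape(1,-1),(0,0),4).ravel())
    i,j=np.argmin(g),np.argmax(g); f=lambda k:k/n*(a1-a0)+a0
    return round(f(i),2),round(f(j),2),'mid',round((f(i)+f(j))/2,2)
E
python3 - <<'E'
from h import *
w=shot('wrist');t=shot('top')
print('w',patch(w,35,70),'t',patch(t,40,65)); print(seamangle(w,100,130),monitor.get_state()['clock'])
cv2.imwrite('pics/u7.png',np.vstack([unroll(w,20,80,790,100),unroll(t,20,80,790,100)])[:,:,::-1])
E
```

```text
w (np.float64(44.62), np.float64(59.0), 'mid', np.float64(51.81)) t (np.float64(47.62), np.float64(63.5), 'mid', np.float64(55.56))
(np.float64(116.84), 'slope deg/mm', np.float64(-0.17), 'n', 65, 'res', 0.19) 19.5
```

View pics/u7.png

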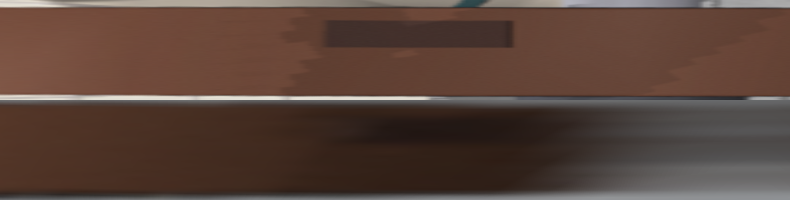

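```bash
python3 rows.py 44 .06 29.5 .06 4 15.2 .06 4
```

```text
(44.0,0.06)->(29.5,0.06)
[{"dp": [-0.023, -0.002, 0.021], "rotation": [0.013, -0.126, -0.0]}, {"dp": [-0.048, -0.005, 0.041], "rotation": [0.025, -0.252, -0.0]}, {"dp": [-0.074, -0.007, 0.059], "rotation": [0.038, -0.378, -0.0]}, {"dp": [-0.101, -0.01, 0.076], "rotation": [0.051, -0.504, -0.0]}]
(29.5,0.06)->(15.2,0.06)
[{"dp": [-0.027, -0.003, 0.015], "rotation": [0.012, -0.124, -0.0]}, {"dp": [-0.056, -0.006, 0.027], "rotation": [0.025, -0.248, -0.0]}, {"dp": [-0.085, -0.009, 0.038], "rotation": [0.037, -0.373, -0.0]}, {"dp": [-0.115, -0.011, 0.047], "rotation": [0.05, -0.497, -0.0]}]
```

>>> send_rows --deltas '[{"dp": [0, 0, 0], "rotation": [0, 0, 0]}, {"dp": [0, 0, 0], "rotation": [0, 0, 0]}, {"dp": [0, 0, 0], "rotation": [0, 0, 0]}, {"dp": [0, 0, 0], "rotation": [0, 0, 0]}, {"dp": [0, 0, 0], "rotation": [0, 0, 0]}, {"dp": [0, 0, 0], "rotation": [0, 0, 0]}]' --fingers 1 --grip_force 40

```text
clock: 20.0
position: [0.5434, -0.1044, 0.1937]
ee_rot: [0.019, 0.926, 0.046, -0.374]
contact_force: [0.9, -2.6, 1.3]
width: 0.04
```

>>> send_rows --deltas '[{"dp": [-0.023, -0.002, 0.021], "rotation": [0.013, -0.126, 0]}, {"dp": [-0.048, -0.005, 0.041], "rotation": [0.025, -0.252, 0]}, {"dp": [-0.074, -0.007, 0.059], "rotation": [0.038, -0.378, 0]}, {"dp": [-0.101, -0.01, 0.076], "rotation": [0.051, -0.504, 0]}, {"dp": [-0.101, -0.01, 0.076], "rotation": [0.051, -0.504, 0]}]'

```text
clock: 20.42
position: [0.5304, -0.1056, 0.2034]
ee_rot: [0.013, 0.967, 0.048, -0.251]
contact_force: [1.9, -1.9, -2.7]
width: 0.0394
```

>>> send_rows --deltas '[{"dp": [-0.027, -0.003, 0.015], "rotation": [0.012, -0.124, 0]}, {"dp": [-0.056, -0.006, 0.027], "rotation": [0.025, -0.248, 0]}, {"dp": [-0.085, -0.009, 0.038], "rotation": [0.037, -0.373, 0]}, {"dp": [-0.115, -0.011, 0.047], "rotation": [0.05, -0.497, 0]}, {"dp": [-0.115, -0.011, 0.047], "rotation": [0.05, -0.497, 0]}, {"dp": [-0.115, -0.011, 0.047], "rotation": [0.05, -0.497, 0]}]'

```text
clock: 20.92
position: [0.5168, -0.1068, 0.2088]
ee_rot: [0.007, 0.99, 0.049, -0.133]
contact_force: [-0.8, -1.9, 2.5]
width: 0.0395
```

```bash
python3 - <<'E'
from h import *
w=shot('wrist','w8.png');t=shot('top');s=shot('side','s8.png')
print('w',patch(w,5,40),'t',patch(t,5,40)); print('w',seamangle(w,70,105))
st=monitor.get_state();print(st['clock'],st['contact_force'].round(1),st['position'].round(4),st['width'])
cv2.imwrite('pics/u8.png',np.vstack([unroll(w,0,100,790,100),unroll(t,0,100,790,100)])[:,:,::-1])
E
```

```text
w (np.float64(15.25), np.float64(29.63), 'mid', np.float64(22.44)) t (np.float64(16.75), np.float64(33.12), 'mid', np.float64(24.94))
w (np.float64(89.35), 'slope deg/mm', np.float64(-0.351), 'n', 44, 'res', 1.29)
21.0667 [-0.6 -2.6  6. ] [ 0.517  -0.1068  0.2087] 0.03957095012849491
```

View pics/u8.png

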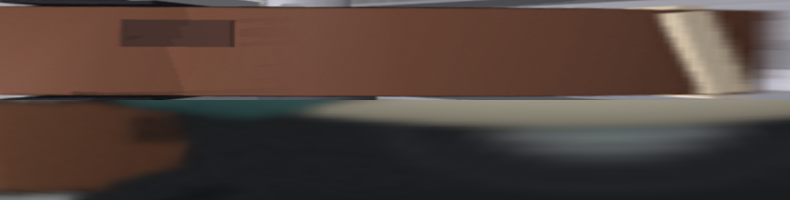

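View pics/s8.png

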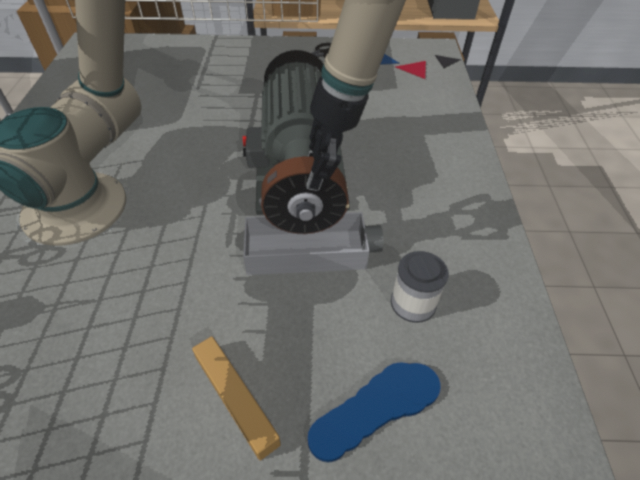

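```bash
python3 rows.py 15.2 .06 15.2 .115 2 33 .115 4 54 .115 4 54 .06 2
```

```text
(15.2,0.06)->(15.2,0.115)
[{"dp": [0.06, 0.006, 0.221], "rotation": [-0.0, 0.0, 0.0]}, {"dp": [0.12, 0.012, 0.442], "rotation": [-0.0, 0.0, 0.0]}]
(15.2,0.115)->(33.0,0.115)
[{"dp": [0.071, 0.007, -0.022], "rotation": [-0.016, 0.155, 0.0]}, {"dp": [0.139, 0.014, -0.05], "rotation": [-0.031, 0.309, 0.0]}, {"dp": [0.206, 0.021, -0.083], "rotation": [-0.047, 0.464, 0.0]}, {"dp": [0.269, 0.027, -0.121], "rotation": [-0.062, 0.618, 0.0]}]
(33.0,0.115)->(54.0,0.115)
[{"dp": [0.071, 0.007, -0.051], "rotation": [-0.018, 0.182, 0.0]}, {"dp": [0.137, 0.014, -0.109], "rotation": [-0.037, 0.365, 0.0]}, {"dp": [0.198, 0.02, -0.172], "rotation": [-0.055, 0.547, 0.0]}, {"dp": [0.252, 0.025, -0.24], "rotation": [-0.073, 0.729, 0.0]}]
(54.0,0.115)->(54.0,0.06)
[{"dp": [-0.184, -0.019, -0.135], "rotation": [-0.0, 0.0, 0.0]}, {"dp": [-0.369, -0.037, -0.269], "rotation": [-0.0, 0.0, 0.0]}]
```

>>> send_rows --deltas '[{"dp": [0, 0, 0], "rotation": [0, 0, 0]}, {"dp": [0, 0, 0], "rotation": [0, 0, 0]}, {"dp": [0, 0, 0], "rotation": [0, 0, 0]}, {"dp": [0, 0, 0], "rotation": [0, 0, 0]}, {"dp": [0, 0, 0], "rotation": [0, 0, 0]}, {"dp": [0, 0, 0], "rotation": [0, 0, 0]}, {"dp": [0, 0, 0], "rotation": [0, 0, 0]}]' --fingers -1

```text
clock: 21.65
position: [0.5172, -0.1063, 0.2081]
ee_rot: [0.007, 0.99, 0.05, -0.132]
contact_force: [-0.1, 0.8, -1.0]
width: 0.0853
```

>>> send_rows --deltas '[{"dp": [0.06, 0.006, 0.221], "rotation": [0, 0, 0]}, {"dp": [0.12, 0.012, 0.442], "rotation": [0, 0, 0]}]'

```text
clock: 21.82
position: [0.5304, -0.1047, 0.2606]
ee_rot: [0.006, 0.99, 0.049, -0.134]
contact_force: [0.8, -0.2, 0.4]
width: 0.0851
```

>>> send_rows --deltas '[{"dp": [0.071, 0.007, -0.022], "rotation": [-0.016, 0.155, 0]}, {"dp": [0.139, 0.014, -0.05], "rotation": [-0.031, 0.309, 0]}, {"dp": [0.206, 0.021, -0.083], "rotation": [-0.047, 0.464, 0]}, {"dp": [0.269, 0.027, -0.121], "rotation": [-0.062, 0.618, 0]}]'

```text
clock: 22.15
position: [0.5646, -0.1017, 0.2475]
ee_rot: [0.015, 0.958, 0.048, -0.284]
contact_force: [-0.1, 0.7, -0.8]
width: 0.0853
```

>>> send_rows --deltas '[{"dp": [0.071, 0.007, -0.051], "rotation": [-0.018, 0.182, 0]}, {"dp": [0.137, 0.014, -0.109], "rotation": [-0.037, 0.365, 0]}, {"dp": [0.198, 0.02, -0.172], "rotation": [-0.055, 0.547, 0]}, {"dp": [0.252, 0.025, -0.24], "rotation": [-0.073, 0.729, 0]}, {"dp": [0.252, 0.025, -0.24], "rotation": [-0.073, 0.729, 0]}, {"dp": [0.252, 0.025, -0.24], "rotation": [-0.073, 0.729, 0]}]'

```text
clock: 22.65
position: [0.5944, -0.0986, 0.2145]
ee_rot: [0.022, 0.889, 0.045, -0.455]
contact_force: [-0.8, -0.5, 0.6]
width: 0.0854
```

```bash
python3 - <<'E'
from h import *
from rows import P
w=shot('wrist','w9.png')
print('w',patch(w,5,40)); print('w',seamangle(w,70,110))
st=monitor.get_state();print(st['clock'],st['position'].round(4),P(54,.115),st['qpos'].round(2))
cv2.imwrite('pics/u9.png',np.vstack([unroll(w,0,110,790,100)])[:,:,::-1])
for fn in ['u2']:
    im=cv2.imread(f'pics/{fn}.png')[:,:,1].astype(float)
    for lo,hi in ((100,150),):
        r=im[86:166]
        # brown2 rows ~ 10-30 ; seam centroid
        b=cv2.GaussianBlur(r[12:30].mean(0).reshape(1,-1),(0,0),3).ravel();g=np.gradient(b)
        i=170+np.argmin(g[170:226]);j=226+np.argmax(g[226:290]);print('brown2',(i-394.5)/789*220,(j-394.5)/789*220)
        A=[]
        for k in range(12,68):
            x=r[k,430:510];x=np.clip(x-(x.max()+np.median(x))/2,0,None);A.append((x*np.arange(430,510)).sum()/x.sum())
        c=np.polyfit(np.arange(12,68),A,1);print('seam',(np.polyval(c,39.5)-394.5)/789*220)
E
```

```text
w (np.float64(28.0), np.float64(30.12), 'mid', np.float64(29.06))
w (np.float64(90.7), 'slope deg/mm', np.float64(-0.165), 'n', 65, 'res', 0.05)
22.7 [ 0.594  -0.0988  0.2175] [ 0.59357216 -0.0992118   0.2175953 ] [-0.16  0.84  0.91 -0.28  2.29  1.23]
brown2 -54.79087452471483 -39.455006337135615
seam 21.090632364732436
```

View pics/u9.png

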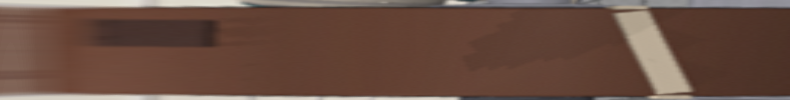

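View pics/w9.png

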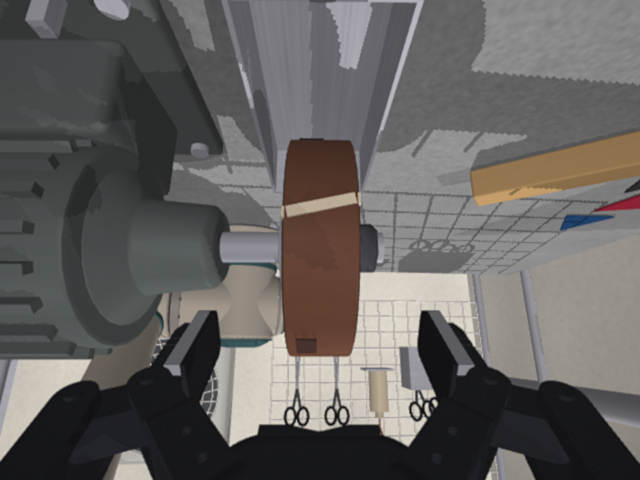

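>>> send_rows --deltas '[{"dp": [-0.184, -0.019, -0.135], "rotation": [0, 0, 0]}, {"dp": [-0.369, -0.037, -0.269], "rotation": [0, 0, 0]}, {"dp": [-0.369, -0.037, -0.269], "rotation": [0, 0, 0]}, {"dp": [-0.369, -0.037, -0.269], "rotation": [0, 0, 0]}]'

```text
clock: 23.03
position: [0.5482, -0.1033, 0.1891]
ee_rot: [0.023, 0.891, 0.044, -0.452]
contact_force: [0.2, -0.4, -0.5]
width: 0.0853
```

>>> send_rows --deltas '[{"dp": [0, 0, 0], "rotation": [0, 0, 0]}, {"dp": [0, 0, 0], "rotation": [0, 0, 0]}, {"dp": [0, 0, 0], "rotation": [0, 0, 0]}, {"dp": [0, 0, 0], "rotation": [0, 0, 0]}, {"dp": [0, 0, 0], "rotation": [0, 0, 0]}, {"dp": [0, 0, 0], "rotation": [0, 0, 0]}, {"dp": [0, 0, 0], "rotation": [0, 0, 0]}, {"dp": [0, 0, 0], "rotation": [0, 0, 0]}]' --fingers 1 --grip_force 50

```text
clock: 23.7
position: [0.5511, -0.1037, 0.1866]
ee_rot: [0.023, 0.891, 0.044, -0.452]
contact_force: [6.0, -1.8, 6.1]
width: 0.0396
```

```bash
python3 - <<'E'
from h import *
from rows import P
w=shot('wrist');t=shot('top','t10.png');s=shot('side','s10.png')
print('w',seamangle(w,70,110),'t',patch(t,5,40),'w',patch(w,8,45))
st=monitor.get_state();print(st['clock'],st['position'].round(4),P(54,.06),st['contact_force'].round(1),st['width'])
cv2.imwrite('pics/u10.png',np.vstack([unroll(w,0,110,790,100),unroll(t,0,110,790,100)])[:,:,::-1])
cv2.imwrite('pics/sz10.png',cv2.resize(s['color'][140:250,240:370,::-1],None,fx=5,fy=5,interpolation=cv2.INTER_CUBIC))
E
```

```text
w (np.float64(90.75), 'slope deg/mm', np.float64(-0.167), 'n', 65, 'res', 0.03) t (np.float64(16.62), np.float64(30.62), 'mid', np.float64(23.62)) w (np.float64(27.75), np.float64(30.13), 'mid', np.float64(28.94))
23.85 [ 0.5511 -0.1037  0.1865] [ 0.54929852 -0.10365398  0.18526712] [ 5.8 -1.6  5.8] 0.03885305348252977
```

View pics/u10.png

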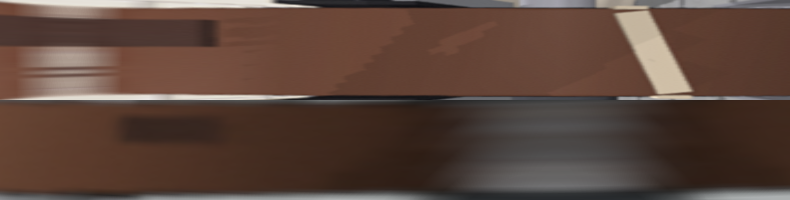

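View pics/s10.png

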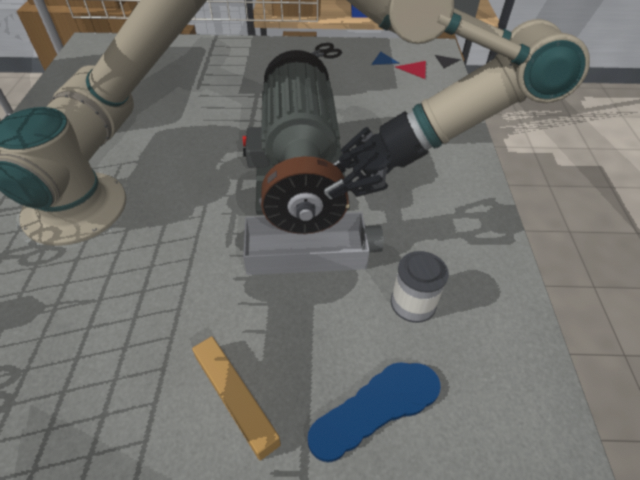

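View pics/sz10.png

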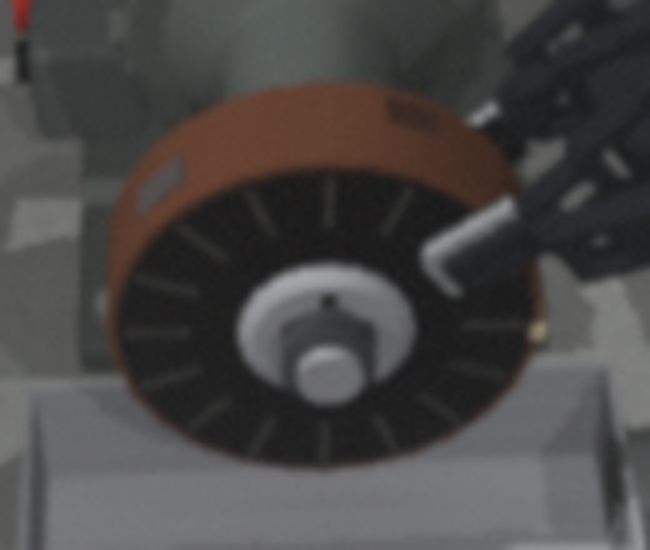

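>>> send_rows --deltas '[{"dp": [0, 0, 0], "rotation": [0, 0, 0]}, {"dp": [0, 0, 0], "rotation": [0, 0, 0]}, {"dp": [0, 0, 0], "rotation": [0, 0, 0]}, {"dp": [0, 0, 0], "rotation": [0, 0, 0]}]'

```text
clock: 24.18
position: [0.5511, -0.1037, 0.1866]
ee_rot: [0.023, 0.891, 0.044, -0.452]
contact_force: [5.9, -2.3, 6.1]
width: 0.0391
```

```bash
python3 - <<'E'
from h import *
w=shot('wrist');print(seamangle(w,70,110),monitor.get_state()['width'],monitor.get_state()['qd'].round(3))
print(manip.sign_off())
E
```

```text
(np.float64(90.76), 'slope deg/mm', np.float64(-0.167), 'n', 65, 'res', 0.03) 0.039327444670678426 [-0.002  0.     0.002 -0.001 -0.001 -0.001]
the job is handed in; nothing more can be done
None
```

The wheel is now held by its rim at 50 N with the heavy side straight down, to within about 1.5°. I handed the job in at about 24 s of the 72 s.

- **Finding the heavy side:** I turned the wheel about 88° and let go, then turned it past the bottom and let go again. Angles are the seam's, from straight up towards +x. It stopped at about 61.4° coming from one side and about 119–120° from the other. Their midpoint, about 90°, puts the heavy side straight down, so the seals drag by about 29°. Seen from the seam, the heavy side is about 90° further round in the same direction.
- **Last checks:** The final wrist-camera reading put the seam at 90.8°. The wheel was still, with finger opening 39 mm and a push of about 9 N at the wrist. In the side picture the insole, stick and tin look unmoved.
- **Disagreements:** Read directly at a grazing angle, the second stop was 116.8°. From a tread patch seen square on, it was about 119–120°. I used the patch value; the difference moves the midpoint by at most 1.5°. An automatic patch reading in the last wrist pictures failed, so I read the patch by eye there instead.

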